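# Set the end stop of the labelling jig for the bottle on the rollers

### The arm

A 6-joint arm with a two-finger parallel gripper is mounted at the origin on the work surface; the furniture and walls round the work are solid. World frame = base frame: x ahead of the robot, y to its left, z up, the work surface at z = 0. Lengths are in m, angles in rad, forces in N, time in s.
With the tool pointing down it reaches from about 0.35 to 0.875 m from the base axis. Payload 4.2 kg.
Tool frame: the origin (TCP) lies at the very end of the fingers, on their centre line; the grasp point (between the pads) lies 19 mm behind it (arm.grip_point_offset is the distance from the TCP to the grasp point, in m); z points along the fingers, y is the line along which they close (so a half turn about z gives the same grasp; the last joint's range is limited). The gripper opens to 87 mm and grips with 3 to 60 N. Pads are 19 mm wide; open, the fingers measure 117 mm over their backs; the gripper's body (75 mm by 190 mm) begins 51 mm behind the grasp point.
Start: joints at [-0.871, 0.385, 0.008, 0, -1.194, -0.259], TCP at [0.267, -0.565, 0.223] pointing down, gripper open.
Joint ranges: [-3.14, 3.14], [-1.21, 2.06], [-1.07, 1.41], [-3.16, 2.05], [-2.99, -0.16], [-3.1, 3.1]. Speed limits (rad/s): [2.79, 2.79, 3.14, 3.14, 3.14, 3.14].

### API

Orientations are given as a unit quaternion [w, x, y, z].
In Python, from bench import arm, cams, job gives the robot as it stands.
- The arm moves only by the shell command python3 -m crank 'ROWS' [FORCE]. ROWS is JSON, a list of rows, each an object of numbers: "dx", "dy", "dz": the shift along the world's x, y, z in cm; "wx", "wy", "wz": the turn, a rotation vector about the world's x, y, z in rad; "claw": the opening, from 0 (shut) to 1 (fully open). In form: [{"dx": .., "dy": .., "dz": .., "wx": .., "wy": .., "wz": .., "claw": ..}, ...]. A call has 1 to 10 rows; each row is the pose to reach, as a shift and turn from the pose commanded when the call began; what a row does not reach only later rows make up. A row lasts 1/12 s, in which the tool goes at most 41.7 mm and 7.16 degrees, less where a joint would pass 70% of its speed; a pose out of reach is approached as far as the arm can. A call with a gripper value outside its range is refused whole. The fingers move at their own pace and stop on an object; FORCE is the grip in N (left out, the last holds). Time passes only in rows, so rows that repeat a pose let the fingers close. It gives the time, the measured TCP pose, the force, the opening and the grip force at its end, in the units of the state.
- arm.sense(): the state, without advancing time (a new reading comes with each control period).
- cams.get_image(name): name is "side" or "top" or "wrist"; returns a dict with "color" (384x512x3 uint8, blue, green, red), "camera_matrix" (3x3 intrinsics, pixels), "R" (3x3) and "t" (3): a world point X has camera coordinates R X + t. Camera axes: x right, y down, z forward; pixel columns grow to the right and rows downward; lengths in m; the calibration is good to about 2 mm. A picture is of the moment at which its call begins. There is no depth.
- job.hand_in(): hands the job in; it is judged then, once.
The state is a dict: "time": time; "joint_positions": joint angles; "dq": joint speeds; "effort": joint torques, N m; "tool_pos": TCP position; "orientation": TCP orientation; "wrist_force": force on the tool from outside, world axes, zero at the start; "moment": the same for the moment, N m; "finger_gap": finger opening in m; "grip_force": force on a finger pad.
Only numpy, scipy, OpenCV 4.12 (cv2) and the standard library are available. Lean on these libraries where they do the work, as an engineer would, in place of code of your own. Each camera call takes 0.05 s, during which the arm holds its last target. There are 200 camera calls.

### The job

The next bottle for labelling lies on the black rollers of the hand-labelling jig, and it may be a half, a standard bottle or a magnum. Take the end stop by its black knob and slide it along its rail towards that bottle, past any grooves meant for other sizes, until you feel its spring ball drop into the groove for this bottle, just short of the bottle's mouth. Do not shove the bottle or disturb the two on the rack, and finish still gripping the knob with the stop resting in that groove: do not let go.

Things in the scene. Friction and masses are not known exactly. Their poses are not given: they have to be found in the camera images.
- jig: Hand-labelling jig fixed to the table. Origin: table level, under the inner face of its aluminium end plate, on the roller bed's centre line; +x away from the robot, -y along the bed and then the rail. Bed: two black rubber rollers at jig x 0. Rack lanes of bare steel tubes at jig x 125 and 225 mm hold the other bottles. A label table up to 45 mm high is on the robot's side of the bed
- stop_slide (a joint): End stop's place on the rail in m: 0 at the rail's free end, growing along jig +y towards the bottle, up to 0.178; starts at 0 to 0.04. The ball is in a groove at 0.057 (magnum), 0.1162 (standard), 0.1724 (half); there the pad is 4 mm short of that bottle's mouth. Dragging takes 1 to 2 N, leaving a groove 6 to 9 N; within 3 mm of its centre the groove draws the stop in. Being within 2 mm counts
- knob_grip (a point): Middle of the stop's knob: upright black cylinder, 27 mm diameter, 32 mm high; middle 92 mm, top 108 mm above the table, over the rail's centre line. Carriage top below it at 55 mm. 47 mm nearer the bottle stands the stop's plate, 56 mm wide, 119 mm high; clear on both sides across the rail. Axes as the jig's
- stop: The end stop: aluminium carriage on the rail, 50 mm wide, 84 mm long, top 55 mm above the table, carrying the knob and an upright plate with a round black rubber pad (54 mm diameter, centre 88 mm above the table) that faces the bottle. Origin: table level under the middle of the pad's face, which looks along jig +y; the knob's axis is 58 mm behind the face. Axes as the jig's
- groove_magnum (a point): Middle of the rail's groove for the magnum: 10 mm wide cut across the top of the 20 mm wide steel rail, 29 mm above the table. The ball sits under the carriage, 13 mm nearer the bottle than the knob's axis
- groove_standard (a point): Middle of the rail's groove for the standard bottle, 59 mm nearer the end plate than the magnum's
- groove_half (a point): Middle of the rail's groove for the half bottle, 56 mm nearer the end plate than the standard's
- half_bottle: The smallest bottle: dark wine bottle with black foil neck, lying, 240 mm long, 61 mm diameter, neck 26 mm, axis 79 mm above the table. Origin: centre of its base; mouth along its own -y axis (jig -y). Starts on the roller bed (jig x 0) or on a rack lane (jig x 125 or 225 mm), base at the end plate
- standard_bottle: The middle-sized bottle: dark wine bottle with black foil neck, lying, 296 mm long, 75 mm diameter, neck 32 mm, axis 88 mm above the table. Origin: centre of its base; mouth along its own -y axis (jig -y). Starts on the roller bed (jig x 0) or on a rack lane (jig x 125 or 225 mm), base at the end plate
- magnum: The largest bottle: dark wine bottle with black foil neck, lying, 355 mm long, 90 mm diameter, neck 38 mm, axis 96 mm above the table. Origin: centre of its base; mouth along its own -y axis (jig -y). Starts on the roller bed (jig x 0) or on a rack lane (jig x 125 or 225 mm), base at the end plate
Not all that is in view belongs to the job. Leave any green look-alike of the half_bottle alone.

How it is judged:
By the outcome, as a careful person would: the job done as asked, in the order asked, and still so for the second after the job is handed in, while the arm keeps its last pose, push and grip.
It also fails if it takes over 48 s, if anything falls off the work surface, if the arm or the gripper's body presses on something with over 40 N, if the wrist force passes 120 N, or if a joint passes its speed limit or range.

## Working session

There is one attempt and no reset: what is moved stays moved. The work goes in short steps, Python scripts to look and compute and a shell command to move; the robot and the scene stay as the last step left them, time stands still between calls to the robot, and variables do not carry over. Pictures are saved under pics/ and viewed, at most 10 in all, crops included, and the job is handed in when it is done.

```bash
mkdir -p pics; ls
cat > h.py <<'E'
import numpy as np,cv2
from bench import arm,cams,job
def grab(n,f=None):
    d=cams.get_image(n)
    np.savez('cal_%s.npz'%n,K=d['camera_matrix'],R=d['R'],t=d['t'],im=d['color'])
    if f: cv2.imwrite('pics/'+f,d['color'])
    return d
def ray(n,u,v,z):
    d=np.load('cal_%s.npz'%n);R=d['R'];C=-R.T@d['t']
    r=R.T@np.linalg.inv(d['K'])@np.array([u,v,1.]);return C+r*(z-C[2])/r[2]
def proj(n,X):
    d=np.load('cal_%s.npz'%n);c=d['R']@np.array(X)+d['t'];p=d['K']@c;return p[:2]/p[2]
E
python3 - <<'E'
from h import *
grab('top','top1.png');grab('side','side1.png')
for n in('top','side'):
    d=np.load('cal_%s.npz'%n);print(-d['R'].T@d['t'])
E
```

```text
pics
[0.44339336 0.05135652 1.76764681]
[1.24496698 0.4820194  1.5894528 ]
```

View pics/top1.png

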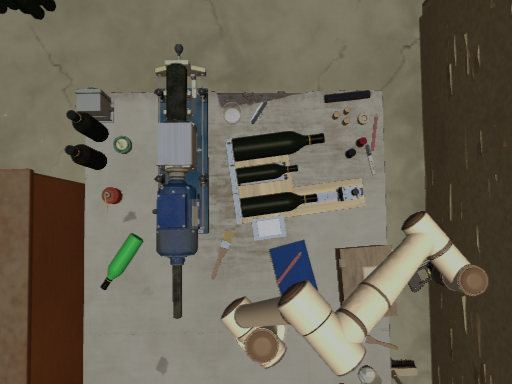

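View pics/side1.png

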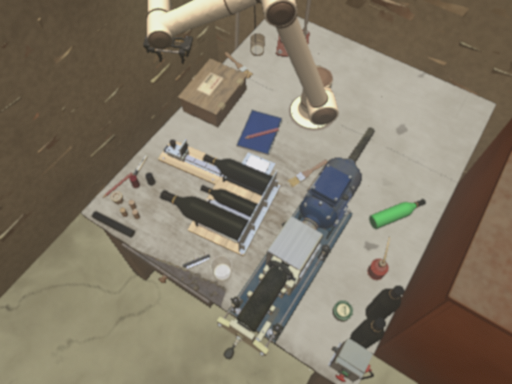

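The top view shows the bed bottle at about row 204 (cols 241–317). The rack bottles are at rows 172 (small) and 143 (large), and the stop with its knob is near (347,193). Next I'll take a close crop and measure lengths.

Run:
```python
from h import *
im=np.load('cal_top.npz')['im']
cv2.imwrite('pics/c1.png',cv2.resize(im[120:225,220:375],None,fx=5,fy=5,interpolation=cv2.INTER_CUBIC))
for nm,a,b,z in(('bed',(241,206),(317,198),.088),('mid',(236,175),(298,168),.079),('far',(232,150),(325,139),.096)):
    A=ray('top',*a,z);B=ray('top',*b,z);print(nm,A,B,np.linalg.norm(A-B))
print(arm.sense())
```

```text
bed [0.48943124 0.06731889 0.088     ] [ 0.51690516 -0.22648634  0.088     ] 0.2950869881856253
mid [0.61035642 0.08554053 0.079     ] [ 0.63514102 -0.15623419  0.079     ] 0.24304174811433374
far [0.70571381 0.09965549 0.096     ] [ 0.74503795 -0.26099516  0.096     ] 0.362788204306693
{'time': 0.1, 'joint_positions': array([-8.71409999e-01,  3.85487625e-01,  6.72856158e-03, -4.38795003e-04,
       -1.19401964e+00, -2.58571698e-01]), 'dq': array([ 0.00163878, -0.00177298,  0.00369765,  0.00058009,  0.00129371,
       -0.00117463]), 'effort': array([-3.49989723e-04, -3.91689706e+01,  1.87935930e+01,  4.23187315e+00,
        1.34976214e-02, -6.68655275e-05]), 'tool_pos': array([ 0.26642854, -0.56474879,  0.22155035]), 'orientation': array([-2.75833957e-04, -2.18548024e-01,  9.75825670e-01,  9.73632135e-04]), 'wrist_force': array([ 0.68362149,  0.74998729, -0.50875514]), 'moment': array([ 0.01941369, -0.03586402,  0.03620485]), 'grip_force': 0.0, 'finger_gap': 0.08696155996131621}
```

View pics/c1.png

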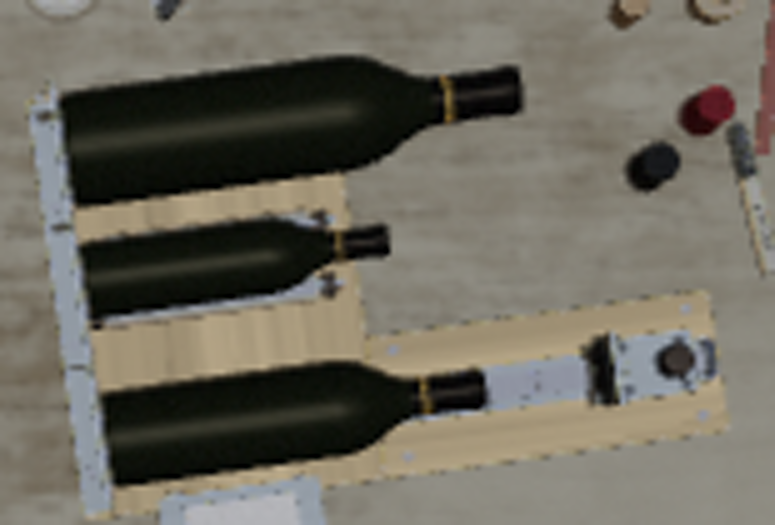

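The crop shows the standard bottle on the bed (measured 295 mm), the half mid-rack (243) and the magnum far (363). Candidates for the knob are the black cylinder on the stop's carriage (355,192), the loose black cap (350,153), the red cap (361,142) and the black pad (340,194). I choose (355,192), since it sits on the carriage over the rail behind the plate. The target slide is 0.1162.

Run:
```python
from h import *
# knob top blob in top view
im=np.load('cal_top.npz')['im']
s=cv2.cvtColor(im,cv2.COLOR_BGR2GRAY);w=s[184:200,349:362]
m=(w<80).astype(np.uint8);n,l,st,c=cv2.connectedComponentsWithStats(m)
i=1+st[1:,4].argmax();k=c[i]+[349,184];print(st[i],k)
K=ray('top',*k,.104);print('knob',K)
# side check
p=proj('side',[K[0],K[1],.108]);print('side px',p)
# rail direction: bed bottle outline centroid line + magnum outline
g=s.astype(int)
m=(s[186:220,238:320]<60).astype(np.uint8);n,l,st,c=cv2.connectedComponentsWithStats(m);i=1+st[1:,4].argmax();print(st[i])
ys,xs=np.where(l==i);P=[]
for x in np.unique(xs):
    q=ys[xs==x];P.append(ray('top',x+238,q.mean()+186,.088)[:2])
P=np.array(P);vx,vy,x0,y0=cv2.fitLine(P.astype(np.float32),cv2.DIST_HUBER,0,.01,.01).ravel()
u=np.array([vx,vy])*np.sign(vy);print('jig y dir',u,'yaw deg',np.degrees(np.arctan2(-u[0],u[1])),'ends',P[0],P[-1])
M=P[-1];d=K[:2]-M;print('knob from mouth along -y',-d@u,'across',d@[u[1],-u[0]])
print('target knob',M-u*(.004+.058), 'travel',-d@u-.062)
a=arm.sense();from scipy.spatial.transform import Rotation as R
q=a['orientation'];print(R.from_quat(q[[1,2,3,0]]).as_matrix())
```

```text
[ 2  4  8  8 42] [354.5        191.66666667]
knob [ 0.53885424 -0.36836121  0.104     ]
side px [172.76228467 141.83643828]
[   2    6   65   25 1098]
jig y dir [-0.11634662  0.99320865] yaw deg 6.681302 ends [0.51451854 0.07090305] [ 0.50589193 -0.17597488]
knob from mouth along -y 0.19491481174550748 across 0.010354955495703458
target knob [ 0.51310542 -0.23755382] travel 0.13291481174550748
[[-9.04473371e-01 -4.26529006e-01 -9.63902470e-04]
 [-4.26530080e-01  9.04471627e-01  1.77962453e-03]
 [ 1.12760954e-04  2.02075639e-03 -9.99997952e-01]]
```

```bash
python3 -m crank '[{"dx":4,"dy":0,"wz":0.12},{"dx":8,"dy":0,"wz":0.24},{"dx":12,"dy":1,"wz":0.36},{"dx":16,"dy":3,"wz":0.48},{"dx":19,"dy":5.5,"wz":0.6},{"dx":22,"dy":8,"wz":0.72},{"dx":24,"dy":11,"wz":0.84},{"dx":25.5,"dy":14,"wz":0.96},{"dx":26.5,"dy":17,"wz":1.08},{"dx":27.2,"dy":19.6,"wz":1.2}]'
python3 -m crank '[{"wz":0.05},{"wz":0.05},{"wz":0.05}]'
python3 - <<'E'
from h import *
from scipy.spatial.transform import Rotation as R
grab('wrist','w1.png');a=arm.sense();q=a['orientation']
m=R.from_quat(q[[1,2,3,0]]).as_matrix();print(a['joint_positions'],a['tool_pos'],m,np.degrees(np.arctan2(m[1,1],m[0,1])))
print(proj('wrist',[.5389,-.3684,.108]),proj('wrist',a['tool_pos']))
E
```

```text
[-8.71424876e-01  3.85393746e-01  6.94799704e-03 -3.54725118e-04
 -1.19398873e+00 -2.58581593e-01] [ 0.26647272 -0.56485249  0.22170537] [[-9.04470705e-01 -4.26534994e-01 -8.02115816e-04]
 [-4.26535736e-01  9.04469522e-01  1.46590297e-03]
 [ 1.00230394e-04  1.66799735e-03 -9.99998604e-01]] 115.24789983676854
[304.47097515 454.39318417] [252.72429991 247.20982866]$[0]: bad value
$[0]: bad value
```

View pics/w1.png

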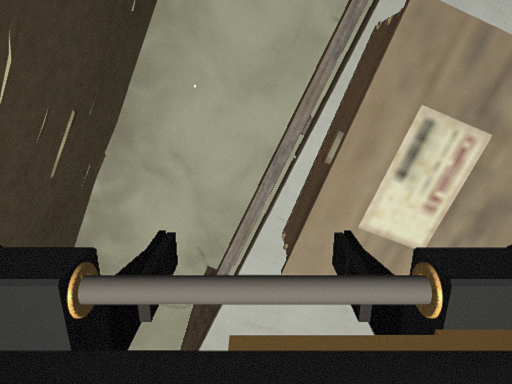

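The move was refused: all seven keys are needed in each row. The wrist view shows the table edge and the wooden box close to the right finger, so I'll rise while moving.

```bash
python3 -m crank '[{"dx":1,"dy":0,"dz":3,"wx":0,"wy":0,"wz":0,"claw":1},{"dx":4,"dy":0,"dz":5,"wx":0,"wy":0,"wz":0.1,"claw":1},{"dx":8,"dy":0,"dz":5,"wx":0,"wy":0,"wz":0.2,"claw":1},{"dx":12,"dy":1,"dz":5,"wx":0,"wy":0,"wz":0.32,"claw":1},{"dx":16,"dy":3,"dz":5,"wx":0,"wy":0,"wz":0.44,"claw":1},{"dx":19,"dy":5.5,"dz":5,"wx":0,"wy":0,"wz":0.56,"claw":1},{"dx":22,"dy":8,"dz":4,"wx":0,"wy":0,"wz":0.68,"claw":1},{"dx":24,"dy":11,"dz":3,"wx":0,"wy":0,"wz":0.8,"claw":1},{"dx":25.5,"dy":14,"dz":2,"wx":0,"wy":0,"wz":0.92,"claw":1},{"dx":26.5,"dy":16.5,"dz":1,"wx":0,"wy":0,"wz":1.04,"claw":1}]'
python3 -m crank '[{"dx":0.4,"dy":1.5,"dz":0,"wx":0,"wy":0,"wz":0.12,"claw":1},{"dx":0.7,"dy":2,"dz":0,"wx":0,"wy":0,"wz":0.21,"claw":1},{"dx":0.7,"dy":2,"dz":0,"wx":0,"wy":0,"wz":0.21,"claw":1},{"dx":0.7,"dy":2,"dz":0,"wx":0,"wy":0,"wz":0.21,"claw":1}]'
python3 - <<'E'
from h import *
from scipy.spatial.transform import Rotation as R
grab('wrist','w2.png');a=arm.sense();q=a['orientation']
m=R.from_quat(q[[1,2,3,0]]).as_matrix();print(a['joint_positions'],a['tool_pos'],m,np.degrees(np.arctan2(m[1,1],m[0,1])))
print(proj('wrist',[.5389,-.3684,.108]),proj('wrist',a['tool_pos']))
E
```

```text
time: 0.98
tool_pos: [0.5331, -0.3978, 0.2311]
orientation: [-0.0, -0.677, 0.736, 0.001]
wrist_force: [0.3, 0.4, 0.8]
finger_gap: 0.087
grip_force: 0.0
time: 1.32
tool_pos: [0.5388, -0.3799, 0.2323]
orientation: [0.0, 0.748, -0.664, -0.0]
wrist_force: [-0.4, 0.8, -0.3]
finger_gap: 0.0874
grip_force: 0.0
[-3.70230716e-01  4.38045317e-01  1.16519973e-01  3.24570671e-05
 -1.24955915e+00  4.87795176e-01] [ 0.53854338 -0.38044859  0.23241175] [[ 1.17303996e-01 -9.93096015e-01 -2.79787521e-04]
 [-9.93096048e-01 -1.17304021e-01  7.55584711e-05]
 [-1.07857018e-04  2.68992571e-04 -9.99999958e-01]] -173.26346437431098
[252.96388345 198.04417189] [255.18790248 245.68724062]
```

View pics/w2.png

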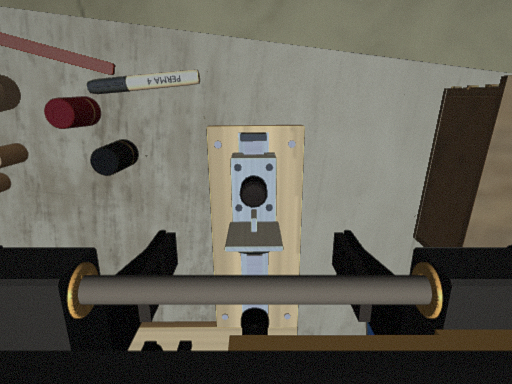

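The wrist view shows the knob at about (254,191), its plate at (254,237), the rail vertical and the bottle's mouth at (255,320). Yaw looks aligned.

Run:
```python
from h import *
d=np.load('cal_wrist.npz');print('cam',-d['R'].T@d['t'])
g=cv2.cvtColor(d['im'],cv2.COLOR_BGR2GRAY)
m=(g[170:215,232:276]<70).astype(np.uint8);n,l,st,c=cv2.connectedComponentsWithStats(m);i=1+st[1:,4].argmax()
x,y,w,h,A=st[i];x+=232;y+=170;print(x,y,w,h)
for z in(.076,.092,.108):print(z,proj('wrist',[.5389,-.3684,z]))
print('mid-blob ray',ray('wrist',x+w/2,y+h/2,.092))
print(ray('wrist',x,y+h/2,.1)-ray('wrist',x+w,y+h/2,.1))
# rail direction from wood edges near top/bottom of view & mouth
a=(ray('wrist',207,125,.02)+ray('wrist',304,125,.02))/2;b=(ray('wrist',217,320,.02)+ray('wrist',298.5,320,.02))/2
print('wood',a,b,np.degrees(np.arctan2(-(b-a)[0],(b-a)[1])))
```

```text
cam [ 0.54844612 -0.45947437  0.39458085]
240 176 27 31
0.076 [253.09658592 188.62096181]
0.092 [253.03344425 193.10465585]
0.108 [252.96388345 198.04417189]
mid-blob ray [ 0.53863813 -0.37009344  0.092     ]
[0.02569187 0.00307628 0.        ]
wood [ 0.54341165 -0.42801846  0.02      ] [ 0.50844879 -0.16456943  0.02      ] 7.559666301895034
```

```bash
python3 -m crank '[{"dx":0,"dy":1,"dz":-2,"wx":0,"wy":0,"wz":0.01,"claw":1},{"dx":0,"dy":1,"dz":-5.5,"wx":0,"wy":0,"wz":0.01,"claw":1},{"dx":0,"dy":1,"dz":-9,"wx":0,"wy":0,"wz":0.01,"claw":1},{"dx":0,"dy":1,"dz":-12,"wx":0,"wy":0,"wz":0.01,"claw":1},{"dx":0,"dy":1,"dz":-14.5,"wx":0,"wy":0,"wz":0.01,"claw":1},{"dx":0,"dy":1,"dz":-15.7,"wx":0,"wy":0,"wz":0.01,"claw":0.8},{"dx":0,"dy":1,"dz":-15.7,"wx":0,"wy":0,"wz":0.01,"claw":0.6},{"dx":0,"dy":1,"dz":-15.7,"wx":0,"wy":0,"wz":0.01,"claw":0.5}]' 30
python3 -m crank '[{"dx":0,"dy":0,"dz":0,"wx":0,"wy":0,"wz":0,"claw":0.3},{"dx":0,"dy":0,"dz":0,"wx":0,"wy":0,"wz":0,"claw":0.2},{"dx":0,"dy":0,"dz":0,"wx":0,"wy":0,"wz":0,"claw":0},{"dx":0,"dy":0,"dz":0,"wx":0,"wy":0,"wz":0,"claw":0},{"dx":0,"dy":0,"dz":0,"wx":0,"wy":0,"wz":0,"claw":0},{"dx":0,"dy":0,"dz":0,"wx":0,"wy":0,"wz":0,"claw":0},{"dx":0,"dy":0,"dz":0,"wx":0,"wy":0,"wz":0,"claw":0}]' 30
```

```text
time: 2.03
tool_pos: [0.5388, -0.3712, 0.0759]
orientation: [0.0, 0.751, -0.66, 0.0]
wrist_force: [0.1, -0.1, 0.6]
finger_gap: 0.0741
grip_force: 0.0
time: 2.62
tool_pos: [0.5387, -0.3702, 0.0757]
orientation: [-0.0, 0.752, -0.66, 0.0]
wrist_force: [-0.4, 0.6, 0.5]
finger_gap: 0.0285
grip_force: 0.0
```

```bash
python3 -m crank '[{"dx":0,"dy":0,"dz":0,"wx":0,"wy":0,"wz":0,"claw":0},{"dx":0,"dy":0,"dz":0,"wx":0,"wy":0,"wz":0,"claw":0},{"dx":0,"dy":0,"dz":0,"wx":0,"wy":0,"wz":0,"claw":0},{"dx":0,"dy":0,"dz":0,"wx":0,"wy":0,"wz":0,"claw":0}]' 35
python3 -m crank '[{"dx":-0.04,"dy":0.3,"dz":0,"wx":0,"wy":0,"wz":0,"claw":0},{"dx":-0.08,"dy":0.6,"dz":0,"wx":0,"wy":0,"wz":0,"claw":0},{"dx":-0.13,"dy":1.0,"dz":0,"wx":0,"wy":0,"wz":0,"claw":0},{"dx":-0.13,"dy":1.0,"dz":0,"wx":0,"wy":0,"wz":0,"claw":0}]'
```

```text
time: 2.95
tool_pos: [0.5389, -0.3702, 0.0757]
orientation: [-0.0, 0.752, -0.66, 0.0]
wrist_force: [-0.1, 1.3, 0.8]
finger_gap: 0.0264
grip_force: 35.0
time: 3.28
tool_pos: [0.5375, -0.3594, 0.0757]
orientation: [-0.0, 0.752, -0.66, 0.0]
wrist_force: [1.1, 0.8, 0.6]
finger_gap: 0.0257
grip_force: 35.0
```

```bash
r(){ grep -E 'pos|wrist|gap'|tr '\n' ' ';echo; }
python3 -m crank '[{"dx":-0.05,"dy":0.4,"dz":0,"wx":0,"wy":0,"wz":0,"claw":0},{"dx":-0.05,"dy":0.4,"dz":0,"wx":0,"wy":0,"wz":0,"claw":0}]'|r
python3 -m crank '[{"dx":-0.03,"dy":0.2,"dz":0,"wx":0,"wy":0,"wz":0,"claw":0},{"dx":-0.03,"dy":0.2,"dz":0,"wx":0,"wy":0,"wz":0,"claw":0}]'|r
python3 -m crank '[{"dx":-0.02,"dy":0.2,"dz":0,"wx":0,"wy":0,"wz":0,"claw":0},{"dx":-0.02,"dy":0.2,"dz":0,"wx":0,"wy":0,"wz":0,"claw":0}]'|r
python3 -m crank '[{"dx":-0.03,"dy":0.2,"dz":0,"wx":0,"wy":0,"wz":0,"claw":0},{"dx":-0.03,"dy":0.2,"dz":0,"wx":0,"wy":0,"wz":0,"claw":0}]'|r
python3 -m crank '[{"dx":-0.02,"dy":0.2,"dz":0,"wx":0,"wy":0,"wz":0,"claw":0},{"dx":-0.02,"dy":0.2,"dz":0,"wx":0,"wy":0,"wz":0,"claw":0}]'|r
python3 -m crank '[{"dx":-0.03,"dy":0.2,"dz":0,"wx":0,"wy":0,"wz":0,"claw":0},{"dx":-0.03,"dy":0.2,"dz":0,"wx":0,"wy":0,"wz":0,"claw":0}]'|r
python3 -m crank '[{"dx":-0.02,"dy":0.2,"dz":0,"wx":0,"wy":0,"wz":0,"claw":0},{"dx":-0.02,"dy":0.2,"dz":0,"wx":0,"wy":0,"wz":0,"claw":0}]'|r
python3 -m crank '[{"dx":-0.03,"dy":0.2,"dz":0,"wx":0,"wy":0,"wz":0,"claw":0},{"dx":-0.03,"dy":0.2,"dz":0,"wx":0,"wy":0,"wz":0,"claw":0}]'|r
```

```text
tool_pos: [0.537, -0.3553, 0.0757] wrist_force: [1.2, 1.2, 1.3] finger_gap: 0.0261 
tool_pos: [0.5368, -0.3537, 0.0757] wrist_force: [1.2, 0.9, 1.1] finger_gap: 0.0265 
tool_pos: [0.5365, -0.3519, 0.0757] wrist_force: [1.7, 0.3, 2.3] finger_gap: 0.0263 
tool_pos: [0.5363, -0.3498, 0.0757] wrist_force: [1.6, 1.2, 2.1] finger_gap: 0.0259 
tool_pos: [0.5359, -0.3474, 0.0757] wrist_force: [1.0, 2.8, 1.6] finger_gap: 0.0261 
tool_pos: [0.5356, -0.3451, 0.0757] wrist_force: [1.3, 3.7, 3.8] finger_gap: 0.0258 
tool_pos: [0.5355, -0.344, 0.0757] wrist_force: [3.1, 2.4, 3.4] finger_gap: 0.0264 
tool_pos: [0.5354, -0.3427, 0.0757] wrist_force: [2.4, -2.1, 1.0] finger_gap: 0.026
```

The magnum groove was felt at about y −0.3435 (pull +3.7 N, then −2 N). The standard groove should be 59.2 mm further along, at about y −0.285.

```bash
r(){ grep -E 'time|pos|wrist|gap'|tr '\n' ' ';echo; }
python3 -m crank '[{"dx":-0.06,"dy":0.5,"dz":0,"wx":0,"wy":0,"wz":0,"claw":0},{"dx":-0.12,"dy":1.0,"dz":0,"wx":0,"wy":0,"wz":0,"claw":0},{"dx":-0.2,"dy":1.6,"dz":0,"wx":0,"wy":0,"wz":0,"claw":0},{"dx":-0.27,"dy":2.2,"dz":0,"wx":0,"wy":0,"wz":0,"claw":0},{"dx":-0.35,"dy":2.8,"dz":0,"wx":0,"wy":0,"wz":0,"claw":0},{"dx":-0.42,"dy":3.4,"dz":0,"wx":0,"wy":0,"wz":0,"claw":0},{"dx":-0.5,"dy":4.0,"dz":0,"wx":0,"wy":0,"wz":0,"claw":0},{"dx":-0.56,"dy":4.5,"dz":0,"wx":0,"wy":0,"wz":0,"claw":0},{"dx":-0.62,"dy":5.0,"dz":0,"wx":0,"wy":0,"wz":0,"claw":0},{"dx":-0.62,"dy":5.0,"dz":0,"wx":0,"wy":0,"wz":0,"claw":0}]'|r
python3 -m crank '[{"dx":0,"dy":0,"dz":0,"wx":0,"wy":0,"wz":0,"claw":0},{"dx":0,"dy":0,"dz":0,"wx":0,"wy":0,"wz":0,"claw":0}]'|r
python3 - <<'E'
from h import *
grab('top');im=np.load('cal_top.npz')['im']
cv2.imwrite('pics/c2.png',cv2.resize(im[120:225,220:375],None,fx=5,fy=5,interpolation=cv2.INTER_CUBIC))
grab('wrist','w3.png')
E
```

```text
time: 5.45 tool_pos: [0.5287, -0.2903, 0.0756] wrist_force: [1.8, 4.3, 4.7] finger_gap: 0.0261 
time: 5.62 tool_pos: [0.5288, -0.291, 0.0757] wrist_force: [2.0, 3.2, 4.8] finger_gap: 0.0261
```

View pics/w3.png

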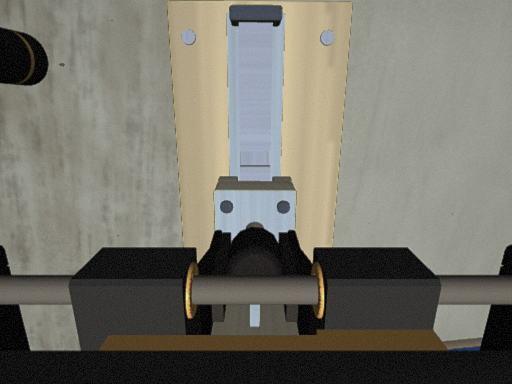

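The wrist view shows the knob held, the carriage at (255,205) and the magnum groove behind it at (255,160). I can check the travel against that groove.

Run:
```python
from h import *
g=cv2.cvtColor(np.load('cal_wrist.npz')['im'],cv2.COLOR_BGR2GRAY)
print(g[145:178,246:266].mean(1).astype(int))
for v in (152,165,180): print(v,ray('wrist',255,v,.029))
a=arm.sense();t=a['tool_pos'];u=np.array([-.125,.992])
G=ray('wrist',255,158.5,.029);print(t,a['wrist_force'],'s est from groove',.057+(t[:2]-G[:2])@u+.013)
print('s est from feel',.057+(t[1]+.3437)/.992)
```

```text
[168 169 171 169 170 172 167 165 165 164 165 164 165 164 165 165 165 165
 168 166  98 114 160 168 167 167 166 167 171 171 171 169 169]
152 [ 0.53447527 -0.33598477  0.029     ]
165 [ 0.5333374  -0.32739892  0.029     ]
180 [ 0.53198957 -0.31722882  0.029     ]
[ 0.52888309 -0.29164718  0.07567858] [1.57519606 2.99311561 3.20777207] s est from groove 0.11037839872509624
s est from feel 0.10947260416303438
```

View pics/c2.png

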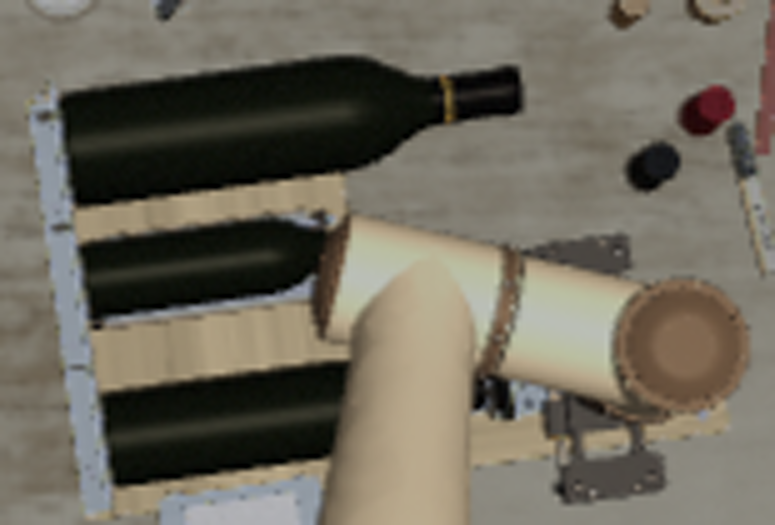

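The bottles are undisturbed, and the stop is at about 0.110 by both checks, so 6 mm remain. I'll go in 1 mm steps and feel for the groove.

```bash
r(){ grep -E 'time|pos|wrist'|tr '\n' ' ';echo; }
python3 -m crank '[{"dx":-0.02,"dy":0.2,"dz":0,"wx":0,"wy":0,"wz":0,"claw":0},{"dx":-0.02,"dy":0.2,"dz":0,"wx":0,"wy":0,"wz":0,"claw":0}]'|r
python3 -m crank '[{"dx":-0.01,"dy":0.1,"dz":0,"wx":0,"wy":0,"wz":0,"claw":0},{"dx":-0.01,"dy":0.1,"dz":0,"wx":0,"wy":0,"wz":0,"claw":0}]'|r
python3 -m crank '[{"dx":-0.01,"dy":0.1,"dz":0,"wx":0,"wy":0,"wz":0,"claw":0},{"dx":-0.01,"dy":0.1,"dz":0,"wx":0,"wy":0,"wz":0,"claw":0}]'|r
python3 -m crank '[{"dx":-0.01,"dy":0.1,"dz":0,"wx":0,"wy":0,"wz":0,"claw":0},{"dx":-0.01,"dy":0.1,"dz":0,"wx":0,"wy":0,"wz":0,"claw":0},{"dx":-0.01,"dy":0.1,"dz":0,"wx":0,"wy":0,"wz":0,"claw":0}]'|r
```

```text
time: 5.88 tool_pos: [0.5288, -0.2906, 0.0757] wrist_force: [2.4, 0.6, 4.2] 
time: 6.05 tool_pos: [0.5286, -0.2894, 0.0757] wrist_force: [2.4, 1.4, 4.8] 
time: 6.22 tool_pos: [0.5284, -0.2881, 0.0756] wrist_force: [1.6, 1.5, 6.6] 
time: 6.47 tool_pos: [0.5282, -0.2865, 0.0757] wrist_force: [2.0, 3.8, 5.9]
```

```bash
r(){ grep -E 'time|pos|wrist'|tr '\n' ' ';echo; }
python3 -m crank '[{"dx":-0.01,"dy":0.1,"dz":0,"wx":0,"wy":0,"wz":0,"claw":0},{"dx":-0.01,"dy":0.1,"dz":0,"wx":0,"wy":0,"wz":0,"claw":0},{"dx":-0.01,"dy":0.1,"dz":0,"wx":0,"wy":0,"wz":0,"claw":0}]'|r
python3 -m crank '[{"dx":-0.01,"dy":0.1,"dz":0,"wx":0,"wy":0,"wz":0,"claw":0},{"dx":-0.01,"dy":0.1,"dz":0,"wx":0,"wy":0,"wz":0,"claw":0},{"dx":-0.01,"dy":0.1,"dz":0,"wx":0,"wy":0,"wz":0,"claw":0}]'|r
python3 -m crank '[{"dx":-0.01,"dy":0.05,"dz":0,"wx":0,"wy":0,"wz":0,"claw":0},{"dx":-0.01,"dy":0.05,"dz":0,"wx":0,"wy":0,"wz":0,"claw":0},{"dx":-0.01,"dy":0.05,"dz":0,"wx":0,"wy":0,"wz":0,"claw":0}]'|r
```

```text
time: 6.72 tool_pos: [0.5281, -0.2858, 0.0756] wrist_force: [1.6, 2.2, 5.4] 
time: 6.97 tool_pos: [0.528, -0.2852, 0.0756] wrist_force: [0.3, -0.1, 5.8] 
time: 7.22 tool_pos: [0.528, -0.2849, 0.0756] wrist_force: [0.5, -1.4, 5.2]
```

The force pulled in (+3.8 N), then reversed (−1.4 N) at y −0.285, where the groove was predicted. I'll settle briefly, check and hand in.

```bash
python3 -m crank '[{"dx":0,"dy":0,"dz":0,"wx":0,"wy":0,"wz":0,"claw":0},{"dx":0,"dy":0,"dz":0,"wx":0,"wy":0,"wz":0,"claw":0},{"dx":0,"dy":0,"dz":0,"wx":0,"wy":0,"wz":0,"claw":0},{"dx":0,"dy":0,"dz":0,"wx":0,"wy":0,"wz":0,"claw":0}]'
python3 - <<'E'
from h import *
o=np.load('cal_top.npz')['im'].astype(int);n=grab('top')['color'].astype(int)
print('bottle area diff',abs(o-n)[125:218,225:287].max())
g=cv2.cvtColor(grab('wrist')['color'],cv2.COLOR_BGR2GRAY);print(g[125:178,246:266].mean(1).astype(int).argmin()+125)
a=arm.sense();G=ray('wrist',255,g[125:178,246:266].mean(1).argmin()+125,.029);print('s ~',.057-.005+.013+(a['tool_pos'][:2]-G[:2])@[-.125,.992],a['wrist_force'],a['grip_force'])
E
```

```text
time: 7.55
tool_pos: [0.528, -0.2849, 0.0756]
orientation: [0.0, 0.752, -0.66, 0.0]
wrist_force: [0.1, -1.4, 5.0]
finger_gap: 0.0261
grip_force: 35.0
bottle area diff 126
156
s ~ 0.10739301694262461 [-0.10805089 -1.57572844  4.97834323] 35.000331373885274
```

Run:
```python
from h import *
n=np.load('cal_top.npz')['im'].astype(int);o=cv2.imread('pics/top1.png').astype(int)
d=abs(o-n).max(2);print(d[125:218,225:278].max(),d[125:162,225:330].max());print(job.hand_in())
```

```text
8 8
the job is handed in; nothing more can be done
None
```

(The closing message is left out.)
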